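# Clamp a thin-walled bellows in the sliding-jaw vise

## Robot

A 6-joint arm with a two-finger parallel gripper is mounted at the origin on the work surface. World frame = base frame: x ahead of the robot, y to its left, z up, the work surface at z = 0. Lengths are in m, angles in rad, forces in N, time in s.
With the tool pointing down it reaches from about 0.375 to 0.9 m from the base axis. Payload 3.1 kg.
Tool frame: the origin (TCP) lies on the centre line of the jaws, within the pads' length; the fingertips stand 19 mm ahead of it and the grasp point (between the pads) is the TCP; z points along the fingers, y is the line along which they close (so a half turn about z gives the same grasp; the last joint's range is limited). The gripper opens to 85 mm and grips with 20 to 120 N. Pads are 22 mm wide; open, the fingers measure 114 mm over their backs; the gripper's body (76 mm by 85 mm) begins 54 mm behind the grasp point. The pads swing forward as they close: fully open they stand 13 mm farther back than shut.
Start: joints at [0.944, 0.527, 1.433, -0, 1.181, -0.178], TCP at [0.271, 0.563, 0.25] pointing down, gripper open.
Joint ranges: [-3.08, 3.08], [-0.75, 2.2], [0.22, 2.44], [-1.43, 4.57], [0, 2.65], [-2.85, 2.85]. Speed limits (rad/s): [2.79, 2.79, 3.14, 3.14, 3.14, 3.14].

## Interface

Orientations are given as a unit quaternion [x, y, z, w].
In Python, from station import manip, cams, sign_off gives the robot as it stands.
- The arm moves only by the tool carry_out, never from a script. Its argument "targets" is a list that holds one entry, the list of rows, each a list of 7 numbers: the shift along the tool's x, y, z in cm, then the turn, a rotation vector about the tool's x, y, z in degrees, then the finger opening in cm, from 0 to 8.54. A call has 1 to 12 rows; each row is the pose to reach, as a shift and turn from the pose commanded when the call began, along the tool's axes at that moment; what a row does not reach only later rows make up. A row lasts 1/12 s, in which the tool goes at most 41.7 mm and 7.16 degrees, less where a joint would pass 70% of its speed; a pose out of reach is approached as far as the arm can. A call with a gripper value outside its range is refused whole. The fingers move at their own pace and stop on an object; "force" is the grip in N (left out, the last holds). Time passes only in rows, so rows that repeat a pose let the fingers close. It gives the time, the measured TCP pose, the force, the opening and the grip force at its end, in the units of the state.
- manip.sense(): the state, without advancing time (a new reading comes with each control period).
- cams.snapshot(name): name is "side" or "top" or "wrist"; returns the picture (420x560x3 uint8, red, green, blue); there is no depth.
- cams.camera_info(name): a dict with "K" (3x3 intrinsics, pixels), "T" (4x4, takes a point from camera to world coordinates). Camera axes: x right, y down, z forward; pixel columns grow to the right and rows downward; lengths in m; the calibration is good to about 2 mm. A picture is of the moment at which its call begins: read the wrist's pose just before it. camera_info takes no time and is no camera call; for the wrist camera it gives the pose at the moment of the call.
- sign_off(): hands the job in; it is judged then, once.
The state is a dict: "t": time; "q": joint angles; "qd": joint speeds; "tau": joint torques, N m; "tcp_pos": TCP position; "tool_rot": TCP orientation; "force": force on the tool from outside, world axes, zero at the start; "ft_torque": the same for the moment, N m; "finger_gap": opening from 0.0 (shut) to 1.0 (fully open); "gripper_force": force on a finger pad.
Only numpy, scipy, OpenCV 4.12 (cv2) and the standard library are available. Lean on these libraries where they do the work, as an engineer would, in place of code of your own. Each camera call takes 0.05 s, during which the arm holds its last target. There are 200 camera calls.

## Task

Get the bellows ready for welding in the low sliding-jaw vise: it lies loose and askew on the vise bed and must end up lying straight along the jaws, its stop-side end touching the end stop, with the sliding jaw pushed up so that the bellows is left lightly but lastingly squeezed between both jaws, with a few newtons. It is thin-walled and dents easily: do not grip it, only push, and never let anything press on it with more than 10 newtons. Leave the white nozzle and the short tube offcut beside the vise where they stand.

Things in the scene. Friction and masses are not known exactly. Their poses are not given: they have to be found in the camera images.
- vise: low blue vise, fixed; origin under the centre of its 220 (x) x 100 (y) mm base, on the bench; bed 30 mm high. x points away from the robot along the sliding jaw's travel, y along the jaw faces. Fixed jaw at its far end, 90 mm wide, top 75 mm above the bench: a steel plate, set in or out and locked, its face somewhere from x = 43 to 65 mm (not reported), before a block that ends at x = 100 mm
- jaw: sliding jaw, blue block with steel face, 32 (x) x 90 (y) x 45 mm, bottom 30 mm above the bench. Origin: bottom middle of its clamping face, axes as the vise; its flat back is at x = -32 mm. Slides along the vise's x only, drags with about 8 N, stays where left; pushed on its back it nears the fixed jaw. Fully open: origin at vise x = -36 mm; travel 80 mm
- jaw_back (a point): centre of the flat back of the sliding jaw, where to push it; 53 mm above the bench
- stop: the end stop, an upright steel plate; origin on its face (8 mm of plate behind it towards the vise's +y), 51 mm above the bench, axes as the vise; it does not move
- stop_face (a point): end stop: upright steel plate 85 x 8 x 36 mm across the end of the gap on the vise's +y side, locked 85 to 105 mm from the vise's centre. This point is on its face (which looks to the vise's -y), 46 mm above the bench, near where the bellows axis meets it once clamped; axes as the vise
- bellows: corrugated thin-walled steel tube with smooth copper ends, 160 mm long, 32 mm diameter, 0.2 kg; lies loose on the vise bed between the jaws and can roll. Origin in the middle of its length on its axis (46 mm above the bench as it lies); its y axis runs along the tube, roughly along the vise's +y towards the end stop
- bellows_end (a point): centre of the bellows' end face nearest the end stop (+80 mm along its y)
- bellows_tail (a point): centre of the bellows' other end face (-80 mm along its y); it sticks out past the jaws on the vise's -y side
- nozzle: small white ceramic nozzle standing on the bench beside the vise, 25 mm diameter, 45 mm high; origin under its centre. Leave it
- offcut: short steel tube offcut standing on the bench beside the vise, 42 mm diameter, 50 mm high; origin under its centre. Leave it
Not all that is in view belongs to the job. What is meant by the bellows is not brown or red, and is the larger of those in its own colour.

How it is judged:
At the end, for the whole second after the job is handed in: the sliding jaw still presses on the bellows with more than 2 N after the robot has let go; the bellows' end is within 2.5 mm of the end stop's face, its axis within 0.05 rad of the jaws' direction and within 6 mm of its height when lying on the bed; it is at rest (contact force between bellows and jaw above 2 N and y of bellows_end in the frame of stop_face above -0.0025 m and z of bellows_end in the frame of stop_face between -0.006 and 0.006 m and angle between the y axis of bellows and the y axis of vise, either way round below 0.05 rad and linear speed of bellows below 0.01 m/s); the robot touches nothing.
It fails at once if the robot, the sliding jaw or the end stop presses on the bellows with more than 10 N (contact force between bellows and the fingers above 10 N or contact force between bellows and the arm above 10 N or contact force between bellows and jaw above 10 N or contact force between bellows and stop above 10 N).
It fails at once if the nozzle is moved more than 20 mm or tipped (distance of nozzle from where it was at the start of the episode above 0.02 m or angle between nozzle's own z axis and vertical above 0.5 rad).
It fails at once if the offcut is moved more than 20 mm or tipped (distance of offcut from where it was at the start of the episode above 0.02 m or angle between offcut's own z axis and vertical above 0.5 rad).
It also fails if it takes over 72 s, if anything falls off the work surface, if the arm or the gripper's body presses on something with over 40 N, if the wrist force passes 120 N, or if a joint passes its speed limit or range.

## Working session

There is one attempt and no reset: what is moved stays moved. The work goes in short steps, Python scripts to look and compute and a tool call to move; the robot and the scene stay as the last step left them, time stands still between calls to the robot, and variables do not carry over. Pictures are saved under pics/ and viewed, at most 10 in all, crops included, and the job is handed in when it is done.

Besides the shell and the picture viewer there is one more tool, called in YAML: its name, and indented under it one key for each argument. carry_out: Moves the arm, as the interface text tells. Its arguments: {"type":"object","properties":{"targets":{"type":"array"},"force":{"type":"number"}},"required":["targets"]}

```bash
mkdir -p pics; ls; python3 - <<'E'
from station import manip,cams
import cv2,numpy as np
s=manip.sense(); print({k:np.round(v,3) for k,v in s.items()})
for n in ("side","top"):
    cv2.imwrite(f"pics/{n}0.png",cv2.resize(cams.snapshot(n)[:,:,::-1],(800,600),interpolation=cv2.INTER_CUBIC))
    i=cams.camera_info(n); print(n,np.round(i["K"],1).tolist(),np.round(i["T"],3).tolist())
E
```

```text
pics
{'t': np.float64(0.0), 'q': array([ 0.944,  0.528,  1.434, -0.   ,  1.181, -0.179]), 'qd': array([ 0.001,  0.   , -0.001, -0.   ,  0.   , -0.001]), 'tau': array([-1.0000e-03, -4.4235e+01, -1.7803e+01, -0.0000e+00,  8.0000e-03,
        0.0000e+00]), 'tcp_pos': array([0.271, 0.563, 0.249]), 'tool_rot': array([ 0.223,  0.975, -0.001, -0.   ]), 'force': array([ 0.157, -0.428, -0.184]), 'ft_torque': array([0.017, 0.007, 0.019]), 'gripper_force': np.float64(0.0), 'finger_gap': np.float64(1.002)}
side [[383.3, 0.0, 277.1], [0.0, 383.3, 208.7], [0.0, 0.0, 1.0]] [[0.815, -0.326, 0.479, 0.243], [-0.579, -0.432, 0.691, -0.454], [-0.018, -0.841, -0.541, 0.431], [0.0, 0.0, 0.0, 1.0]]
top [[441.0, 0.0, 278.7], [0.0, 441.0, 213.0], [0.0, 0.0, 1.0]] [[-0.028, -0.996, 0.082, 0.507], [-1.0, 0.027, -0.013, -0.003], [0.011, -0.082, -0.997, 0.717], [0.0, 0.0, 0.0, 1.0]]
```

View pics/top0.png

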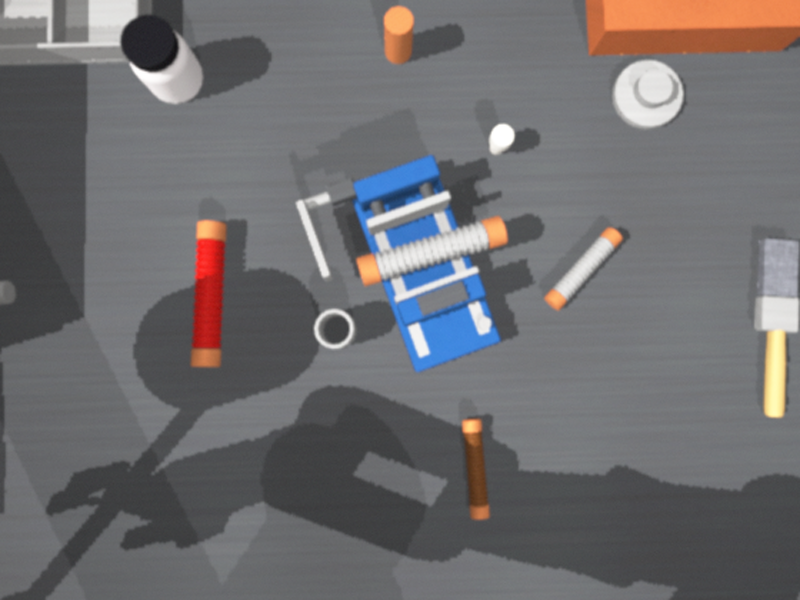

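View pics/side0.png

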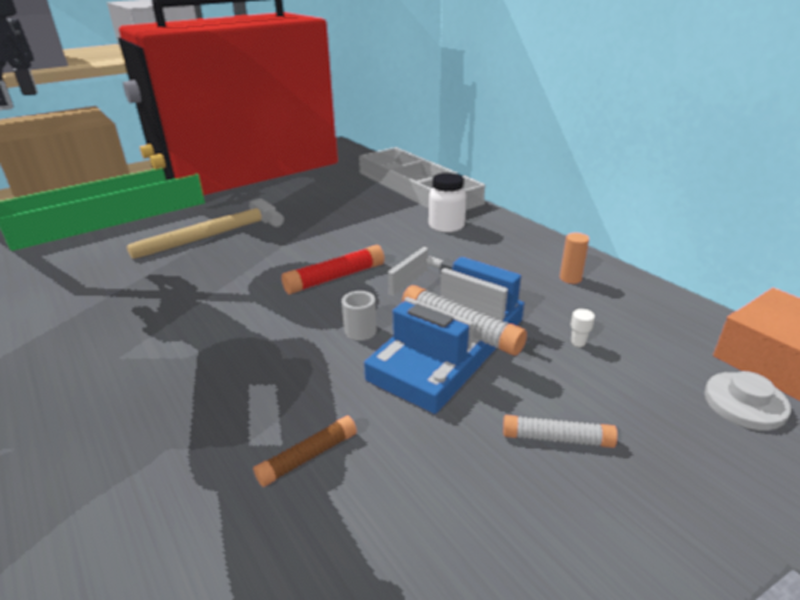

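Bellows candidates in the top picture:
- grey tube in the vise at (435,250)
- small grey tube at (585,268)
- red tube at (208,293)
- brown tube at (476,470)

It must be neither red nor brown, and the larger of the grey ones, so I choose (435,250). In the side picture that tube is at (465,318). The offcut is at top (335,328), the nozzle at (500,138) and the stop plate runs from (300,203) to (325,275). Next I check the choice in close crops.

```bash
python3 - <<'E'
from station import cams
import cv2
a=cams.snapshot("top")[:,:,::-1]; b=cams.snapshot("side")[:,:,::-1]
cv2.imwrite("pics/top1.png",cv2.resize(a[95:265,195:375],None,fx=3.5,fy=3.5,interpolation=cv2.INTER_CUBIC))
cv2.imwrite("pics/side1.png",cv2.resize(b[165:290,230:420],None,fx=4,fy=4,interpolation=cv2.INTER_CUBIC))
E
```

```text
(no output)
```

View pics/top1.png

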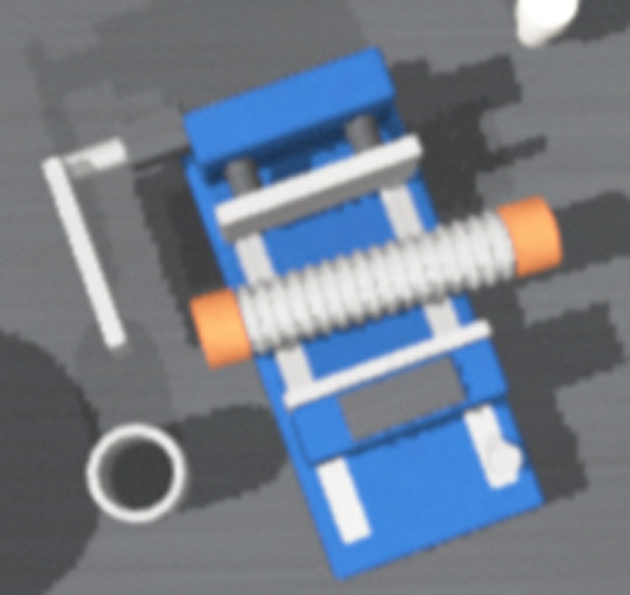

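View pics/side1.png

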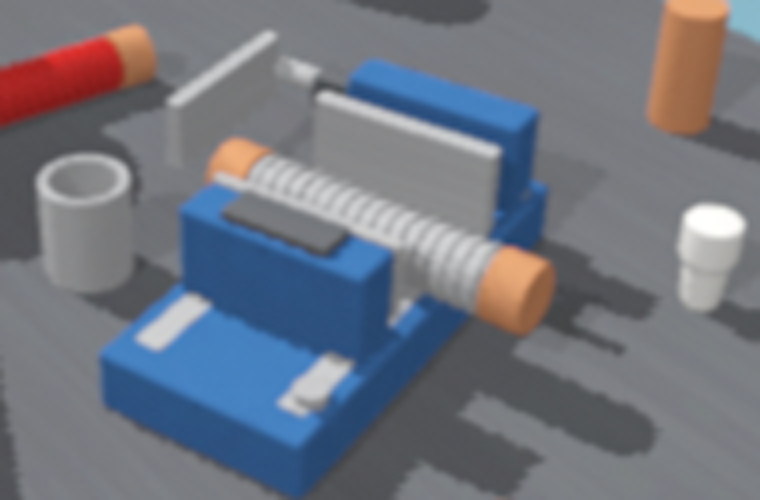

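Both crops confirm the choice: the corrugated grey tube with copper ends lies askew between the jaws. Its end is at top1 (201,334) and its tail at (555,231). The stop face top edge runs from (63,160) to (125,339), and the jaw face top edge from (286,396) to (487,323).

```bash
cat > h.py <<'E'
import numpy as np
from station import manip,cams
from scipy.optimize import least_squares
from scipy.spatial.transform import Rotation as R
O={"top":(195,95,3.5),"side":(230,165,4.)}
def raw(c,p):
    o=O[c]; return np.array([(p[0]+.5)/o[2]+o[0]-.5,(p[1]+.5)/o[2]+o[1]-.5])
def proj(c,X):
    i=cams.camera_info(c);T=i["T"];q=i["K"]@(T[:3,:3].T@(np.array(X)-T[:3,3]));return q[:2]/q[2]
def onz(c,p,z):
    i=cams.camera_info(c);T=i["T"];d=T[:3,:3]@np.linalg.solve(i["K"],[*raw(c,p),1]);o=T[:3,3]
    return o+d*(z-o[2])/d[2]
def tri(pt,ps):
    f=lambda X:np.r_[proj("top",X)-raw("top",pt),proj("side",X)-raw("side",ps)]
    s=least_squares(f,[.5,0,.05]);return s.x,np.abs(s.fun).max()
E
python3 - <<'E'
from h import *
np.set_printoptions(precision=4,suppress=True)
obs=[("top",(338,577),lambda v:(-.11,.05,.03)),("top",(542,502),lambda v:(-.11,-.05,.03)),
("top",(185,115),lambda v:(.1,.045,.075)),("top",(378,47),lambda v:(.1,-.045,.075)),
("side",(105,356),lambda v:(-.11,.05,.03)),("side",(301,447),lambda v:(-.11,-.05,.03)),("side",(301,497),lambda v:(-.11,-.05,0)),("side",(547,190),lambda v:(.11,-.05,.03)),
("top",(286,396),lambda v:(v[3],.045,.075)),("top",(487,323),lambda v:(v[3],-.045,.075)),
("top",(318,462),lambda v:(v[3]-.032,.045,.075)),("top",(505,395),lambda v:(v[3]-.032,-.045,.075)),
("side",(181,211),lambda v:(v[3]-.032,.045,.075)),("side",(392,262),lambda v:(v[3]-.032,-.045,.075)),
("side",(318,103),lambda v:(v[4],.045,.075)),("side",(498,155),lambda v:(v[4],-.045,.075)),("side",(495,236),lambda v:(v[4],-.045,.03))]
def f(v):
    c,s=np.cos(v[2]),np.sin(v[2])
    return np.concatenate([proj(n,(v[0]+c*g(v)[0]-s*g(v)[1],v[1]+s*g(v)[0]+c*g(v)[1],g(v)[2]))-raw(n,p) for n,p,g in obs])
s=least_squares(f,[.5,0,.3,-.036,.05]);v=s.x;print(v);print(s.fun.reshape(-1,2).round(2).tolist())
V=lambda X:R.from_euler('z',-v[2]).apply(np.array(X)-[v[0],v[1],0])
for n,pt,ps in (("tail",(555,231),(527,297)),("jawbackL",(318,462),(181,211)),("jawbackR",(505,395),(392,262)),("stopface near",(125,339),(170,103)),("stop far",(63,160),(277,36))):
    X,e=tri(pt,ps);print(n,X,V(X),e)
for n,p,z in (("end",(202,333),.046),("tail",(555,231),.046),("stopn",(125,339),.069),("stopf",(63,160),.069),("plateL",(222,222),.075),("plateR",(420,155),.075),("offcut",(137,473),.05),("nozzle",(550,12),.045)):
    X=onz("top",p,z);print(n,X,V(X))
E
```

```text
[ 0.6096 -0.0416  0.3294 -0.0265  0.0535]
[[0.16, 1.05], [1.85, -0.12], [-1.63, -0.6], [-0.12, -1.71], [-1.63, -0.21], [1.25, 1.02], [0.81, 2.91], [1.51, -0.85], [-0.68, -1.39], [-0.8, -1.8], [-2.14, 0.23], [1.9, -2.09], [-0.28, -0.34], [-5.83, 5.26], [0.96, -1.3], [0.19, 0.07], [-1.32, 0.99]]
tail [ 0.6373 -0.1268  0.0522] [-0.0013 -0.0896  0.0522] 1.6636503934959705
jawbackL [ 0.5393 -0.0207  0.0761] [-0.0598  0.0425  0.0761] 0.4926835159612324
jawbackR [ 0.5705 -0.103   0.0827] [-0.0568 -0.0454  0.0827] 4.797018428712818
stopface near [0.5923 0.0595 0.0723] [0.0164 0.1013 0.0723] 1.7262842729683143
stop far [0.6711 0.0834 0.0723] [0.0986 0.0984 0.0723] 0.24371841736382294
end [0.5993 0.0272 0.046 ] [0.0126 0.0685 0.046 ]
tail [ 0.6405 -0.1296  0.046 ] [ 0.0008 -0.0932  0.046 ]
stopn [0.5945 0.0588 0.069 ] [0.0182 0.0999 0.069 ]
stopf [0.6721 0.0837 0.069 ] [0.0997 0.0983 0.069 ]
plateL [0.6423 0.0164 0.075 ] [0.0497 0.0443 0.075 ]
plateR [ 0.6689 -0.0682  0.075 ] [ 0.0475 -0.0443  0.075 ]
offcut [0.5386 0.0566 0.05  ] [-0.0354  0.1158  0.05  ]
nozzle [ 0.74   -0.1317  0.045 ] [ 0.0943 -0.1275  0.045 ]
```

```bash
cat > fit.py <<'E'
from h import *
np.set_printoptions(precision=4,suppress=True)
obs=[("top",(338,577),lambda v:(-.11,.05,.03)),("top",(542,502),lambda v:(-.11,-.05,.03)),
("top",(185,115),lambda v:(.1,.045,.075)),("top",(378,47),lambda v:(.1,-.045,.075)),
("side",(105,356),lambda v:(-.11,.05,.03)),("side",(301,447),lambda v:(-.11,-.05,.03)),("side",(547,190),lambda v:(.11,-.05,.03)),
("top",(286,396),lambda v:(v[3],.045,.075)),("top",(487,323),lambda v:(v[3],-.045,.075)),
("top",(318,462),lambda v:(v[3]-.032,.045,.075)),("top",(505,395),lambda v:(v[3]-.032,-.045,.075)),
("side",(181,211),lambda v:(v[3]-.032,.045,.075)),("side",(367,281),lambda v:(v[3]-.032,-.045,.075)),
("side",(318,103),lambda v:(v[4],.045,.075)),("side",(498,155),lambda v:(v[4],-.045,.075)),("side",(495,236),lambda v:(v[4],-.045,.03)),
("top",(222,222),lambda v:(v[4],.045,.075)),("top",(420,155),lambda v:(v[4],-.045,.075)),]
def f(v):
    c,s=np.cos(v[2]),np.sin(v[2])
    return np.concatenate([proj(n,(v[0]+c*g(v)[0]-s*g(v)[1],v[1]+s*g(v)[0]+c*g(v)[1],g(v)[2]))-raw(n,p) for n,p,g in obs])
s=least_squares(f,[.5,0,.3,-.036,.05],loss="soft_l1");v=s.x;
if __name__=="__main__":
    print(v);print(s.fun.reshape(-1,2).round(1).tolist())
    V=lambda X:R.from_euler('z',-v[2]).apply(np.array(X)-[v[0],v[1],0])
    for n,p,z in (("end",(202,333),.046),("tail",(555,231),.046),("stopn",(125,339),.069),("stopf",(63,160),.069),("offcut",(137,473),.05),("nozzle",(550,12),.045)):
        X=onz("top",p,z);print(n,X,V(X))
E
python3 fit.py
```

```text
[ 0.6092 -0.0419  0.3245 -0.0278  0.0503]
[[-0.0, 1.3], [1.8, 0.4], [-1.2, -0.6], [0.4, -1.4], [-1.9, -0.2], [0.8, 1.2], [1.7, -0.6], [-0.3, -0.4], [-0.3, -0.6], [-1.9, 1.2], [2.3, -0.8], [-0.9, 0.1], [-0.3, 1.1], [0.2, -0.5], [-0.6, 1.1], [-2.1, 2.1], [-0.3, -0.2], [0.2, -1.6]]
end [0.5993 0.0272 0.046 ] [0.0127 0.0687 0.046 ]
tail [ 0.6405 -0.1296  0.046 ] [ 0.0017 -0.0931  0.046 ]
stopn [0.5945 0.0588 0.069 ] [0.0181 0.1001 0.069 ]
stopf [0.6721 0.0837 0.069 ] [0.0997 0.099  0.069 ]
offcut [0.5386 0.0566 0.05  ] [-0.0355  0.1158  0.05  ]
nozzle [ 0.74   -0.1317  0.045 ] [ 0.0953 -0.1269  0.045 ]
```

```bash
cat > go.py <<'E'
# shift (tool axes, cm) and turn (deg about tool z) to a point x y z in vise frame, tool-x heading rel. vise x (deg)
import sys; from h import *
VX,VY,VA=.6092,-.0419,.3245
def state():
    s=manip.sense(); p=np.array(s["tcp_pos"]); T=R.from_quat(s["tool_rot"]); h=T.apply([1,0,0])
    pv=R.from_euler('z',-VA).apply(p-[VX,VY,0]); return s,p,T,np.degrees(np.arctan2(h[1],h[0])-VA),pv
if __name__=="__main__":
    s,p,T,h,pv=state(); a=list(map(float,sys.argv[1:]))
    print("t",round(s["t"],2),"vise pos",pv.round(4),"heading",round(h,2),"F vise",R.from_euler('z',-VA).apply(s["force"]).round(2),"tilt",T.apply([0,0,1]).round(3))
    if a:
        W=R.from_euler('z',VA).apply(a[:3])+[VX,VY,0]
        print("shift cm",(T.inv().apply(W-p)*100).round(2),"turn z",round(-((a[3]-h+180)%360-180),1))
E
python3 go.py -.1 0 .2 180
```

```text
t 0.2 vise pos [-0.1278  0.681   0.2497] heading 135.69 F vise [ 0.11 -0.26 -0.79] tilt [-0.001 -0.001 -1.   ]
shift cm [-49.56 -46.78   5.02] turn z -44.3
```

carry_out:
  targets:
    - [[-49.6,-46.8,5,0,0,-44.3,0],[-49.6,-46.8,5,0,0,-44.3,0],[-49.6,-46.8,5,0,0,-44.3,0],[-49.6,-46.8,5,0,0,-44.3,0],[-49.6,-46.8,5,0,0,-44.3,0],[-49.6,-46.8,5,0,0,-44.3,0],[-49.6,-46.8,5,0,0,-44.3,0],[-49.6,-46.8,5,0,0,-44.3,0],[-49.6,-46.8,5,0,0,-44.3,0],[-49.6,-46.8,5,0,0,-44.3,0],[-49.6,-46.8,5,0,0,-44.3,0],[-49.6,-46.8,5,0,0,-44.3,0]]
  force: 40

```text
t: 1.2
tcp_pos: [0.4443, 0.1104, 0.2149]
tool_rot: [-0.162, 0.987, 0.0, 0.0]
force: [0.5, 0.9, 0.0]
finger_gap: -0.0
gripper_force: 0.0
```

```bash
python3 go.py -.1 0 .12 180
```

```text
t 1.2 vise pos [-0.1077  0.1969  0.2149] heading -180.0 F vise [0.77 0.74 0.03] tilt [ 0.  0. -1.]
shift cm [ -0.77 -19.69   9.49] turn z -0.0
```

carry_out:
  targets:
    - [[-0.4,-19.7,9.5,0,0,0,0],[-0.4,-19.7,9.5,0,0,0,0],[-0.4,-19.7,9.5,0,0,0,0],[-0.4,-19.7,9.5,0,0,0,0],[-0.4,-19.7,9.5,0,0,0,0],[-0.4,-19.7,9.5,0,0,0,0],[-0.4,-19.7,12.5,0,0,0,0],[-0.4,-19.7,15.4,0,0,0,0],[-0.4,-19.7,15.4,0,0,0,0],[-0.4,-19.7,15.4,0,0,0,0]]

```text
t: 2.03
tcp_pos: [0.5093, -0.0724, 0.06]
tool_rot: [-0.161, 0.987, 0.001, -0.002]
force: [-0.2, 1.1, 0.4]
finger_gap: -0.005
gripper_force: 0.0
```

```bash
python3 go.py; python3 - <<'E'
from station import cams
import cv2
a=cams.snapshot("top")[:,:,::-1]; b=cams.snapshot("side")[:,:,::-1]
a=cv2.resize(a[95:265,195:375],(400,378),interpolation=cv2.INTER_CUBIC); b=cv2.resize(b[130:300,220:400],(400,378),interpolation=cv2.INTER_CUBIC)
cv2.imwrite("pics/p2.png",cv2.hconcat([a,b]))
E
```

```text
t 2.03 vise pos [-0.1044  0.0029  0.06  ] heading -180.01 F vise [0.14 1.06 0.41] tilt [-0.004  0.002 -1.   ]
```

View pics/p2.png

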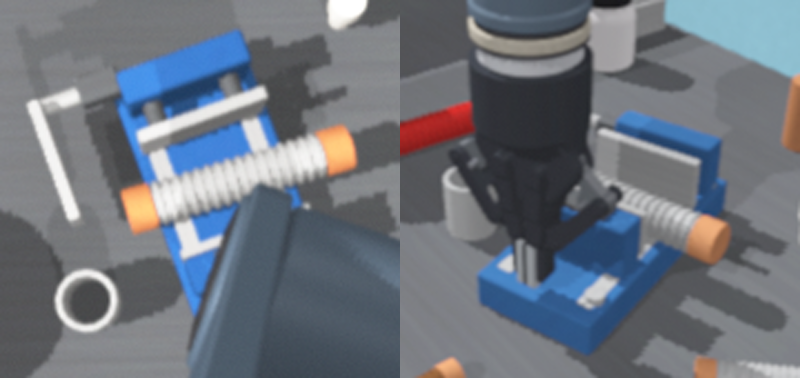

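The fingers are shut behind the jaw and clear of it. The bellows still lies askew and the jaw is open. Now I push slowly.

carry_out:
  targets:
    - [[-1.0,-0.3,0,0,0,0,0],[-2.0,-0.3,0,0,0,0,0],[-2.2,-0.3,0,0,0,0,0],[-2.4,-0.3,0,0,0,0,0],[-2.6,-0.3,0,0,0,0,0],[-2.8,-0.3,0,0,0,0,0],[-3.0,-0.3,0,0,0,0,0],[-3.2,-0.3,0,0,0,0,0],[-3.4,-0.3,0,0,0,0,0],[-3.5,-0.3,0,0,0,0,0]]

```text
t: 2.97
tcp_pos: [0.5426, -0.0651, 0.0607]
tool_rot: [-0.162, 0.987, 0.0, -0.003]
force: [-6.6, -6.0, 4.5]
finger_gap: 0.001
gripper_force: 4.0
```

```bash
python3 go.py
```

```text
t 2.97 vise pos [-0.0705 -0.0008  0.0607] heading -179.93 F vise [-8.13 -3.57  4.48] tilt [-0.005 -0.    -1.   ]
```

carry_out:
  targets:
    - [[-0.2,0,0,0,0,0,0],[-0.4,0,0,0,0,0,0],[-0.6,0,0,0,0,0,0],[-0.8,0,0,0,0,0,0],[-1.0,0,0,0,0,0,0],[-1.2,0,0,0,0,0,0],[-1.4,0,0,0,0,0,0],[-1.6,0,0,0,0,0,0]]

```text
t: 3.63
tcp_pos: [0.5567, -0.0603, 0.0607]
tool_rot: [-0.162, 0.987, 0.001, -0.004]
force: [-7.5, -5.3, 5.8]
finger_gap: 0.0
gripper_force: 4.1
```

```bash
python3 go.py
```

```text
t 3.63 vise pos [-0.0556 -0.0007  0.0607] heading -179.95 F vise [-8.74 -2.6   5.81] tilt [-0.007 -0.    -1.   ]
```

carry_out:
  targets:
    - [[-0.2,0,0,0,0,0,0],[-0.4,0,0,0,0,0,0],[-0.6,0,0,0,0,0,0],[-0.8,0,0,0,0,0,0],[-1.0,0,0,0,0,0,0],[-1.2,0,0,0,0,0,0],[-1.4,0,0,0,0,0,0],[-1.6,0,0,0,0,0,0],[-1.8,0,0,0,0,0,0],[-2.0,0,0,0,0,0,0]]

```text
t: 4.47
tcp_pos: [0.5755, -0.0539, 0.0607]
tool_rot: [-0.162, 0.987, 0.001, -0.004]
force: [-6.3, -5.3, 5.2]
finger_gap: 0.001
gripper_force: 4.1
```

```bash
python3 go.py; python3 - <<'E'
from station import cams
import cv2
a=cams.snapshot("top")[:,:,::-1]; b=cams.snapshot("side")[:,:,::-1]
a=cv2.resize(a[95:265,195:375],(400,378),interpolation=cv2.INTER_CUBIC); b=cv2.resize(b[130:300,240:420],(400,378),interpolation=cv2.INTER_CUBIC)
cv2.imwrite("pics/p3.png",cv2.hconcat([a,b]))
E
```

```text
t 4.47 vise pos [-0.0358 -0.0007  0.0607] heading -179.96 F vise [-7.64 -3.06  5.22] tilt [-0.008 -0.    -1.   ]
```

View pics/p3.png

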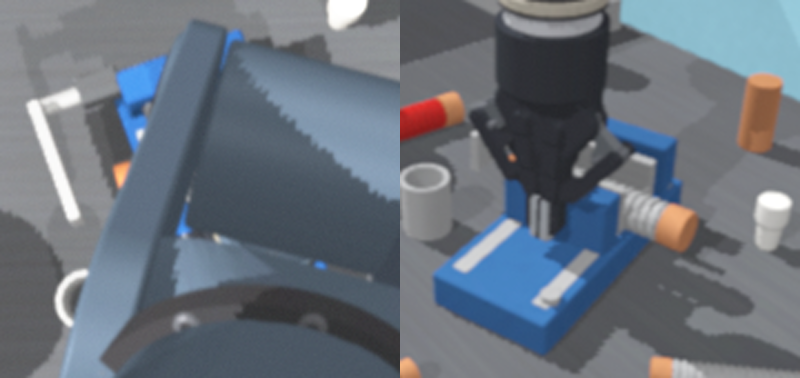

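The jaw has moved on and the bellows, in front of it, has straightened. I continue finely.

carry_out:
  targets:
    - [[-0.1,0,0,0,0,0,0],[-0.2,0,0,0,0,0,0],[-0.3,0,0,0,0,0,0],[-0.4,0,0,0,0,0,0],[-0.5,0,0,0,0,0,0],[-0.6,0,0,0,0,0,0],[-0.7,0,0,0,0,0,0]]

```text
t: 5.15
tcp_pos: [0.5819, -0.0518, 0.0607]
tool_rot: [-0.162, 0.987, 0.001, -0.004]
force: [-7.2, -5.5, 5.8]
finger_gap: -0.0
gripper_force: 4.3
```

```bash
python3 go.py
```

```text
t 5.15 vise pos [-0.0291 -0.0007  0.0607] heading -179.95 F vise [-8.54 -2.91  5.77] tilt [-0.008 -0.    -1.   ]
```

carry_out:
  targets:
    - [[-0.05,0,0,0,0,0,0],[-0.1,0,0,0,0,0,0],[-0.1,0,0,0,0,0,0]]

```text
t: 5.4
tcp_pos: [0.5829, -0.0514, 0.0607]
tool_rot: [-0.162, 0.987, 0.001, -0.004]
force: [-7.5, -4.8, 4.3]
finger_gap: -0.002
gripper_force: 4.1
```

carry_out:
  targets:
    - [[-0.05,0,0,0,0,0,0],[-0.1,0,0,0,0,0,0],[-0.1,0,0,0,0,0,0]]

```text
t: 5.65
tcp_pos: [0.5838, -0.0511, 0.0607]
tool_rot: [-0.162, 0.987, 0.001, -0.004]
force: [-7.8, -5.8, 5.5]
finger_gap: 0.0
gripper_force: 4.2
```

```bash
python3 go.py
```

```text
t 5.65 vise pos [-0.027  -0.0007  0.0607] heading -179.96 F vise [-9.24 -3.06  5.54] tilt [-0.008 -0.    -1.   ]
```

carry_out:
  targets:
    - [[-0.03,0,0,0,0,0,0],[-0.06,0,0,0,0,0,0],[-0.06,0,0,0,0,0,0]]

```text
t: 5.9
tcp_pos: [0.5843, -0.0509, 0.0607]
tool_rot: [-0.162, 0.987, 0.001, -0.004]
force: [-7.1, -5.1, 4.7]
finger_gap: 0.001
gripper_force: 4.2
```

```bash
python3 go.py
```

```text
t 5.9 vise pos [-0.0265 -0.0006  0.0607] heading -179.95 F vise [-8.35 -2.59  4.72] tilt [-0.008 -0.    -1.   ]
```

carry_out:
  targets:
    - [[-0.03,0,0,0,0,0,0],[-0.06,0,0,0,0,0,0],[-0.06,0,0,0,0,0,0]]

```text
t: 6.15
tcp_pos: [0.5845, -0.0509, 0.0607]
tool_rot: [-0.162, 0.987, 0.001, -0.005]
force: [-7.9, -5.7, 6.0]
finger_gap: -0.001
gripper_force: 4.8
```

```bash
python3 go.py
```

```text
t 6.15 vise pos [-0.0263 -0.0007  0.0607] heading -179.94 F vise [-9.28 -2.88  5.99] tilt [-0.009 -0.    -1.   ]
```

The wrist force is rising and the motion is stalling, so the jaw has met the bellows against the plate. Next I retreat and go to the tail for the axial push.

carry_out:
  targets:
    - [[1.5,0,0,0,0,0,0],[1.5,0,-3.5,0,0,0,0],[1.5,0,-7,0,0,0,0],[-2,-4,-7,0,0,90,0],[-6,-8,-7,0,0,90,0],[-6,-12.9,-7,0,0,90,0],[-6,-12.9,-7,0,0,90,0],[-6,-12.9,-7,0,0,90,0],[-6,-12.9,-7,0,0,90,0],[-6,-12.9,-7,0,0,90,0],[-6,-12.9,-7,0,0,90,0],[-6,-12.9,-7,0,0,90,0]]

```text
t: 7.15
tcp_pos: [0.6862, -0.1533, 0.1303]
tool_rot: [0.393, 0.92, 0.0, -0.001]
force: [-0.0, -0.1, -0.5]
finger_gap: -0.002
gripper_force: 0.0
```

```bash
python3 go.py .034 -.13 .13 90
```

```text
t 7.15 vise pos [ 0.0375 -0.1301  0.1303] heading 115.15 F vise [-0.06 -0.04 -0.52] tilt [-0.001  0.001 -1.   ]
shift cm [ 0.16 -0.31  0.03] turn z 25.2
```

carry_out:
  targets:
    - [[0.1,-0.3,0,0,0,25.2,0],[0.1,-0.3,0,0,0,25.2,0],[0.1,-0.3,0,0,0,25.2,0],[0.1,-0.3,0,0,0,25.2,0],[0.1,-0.3,0,0,0,25.2,0],[0.1,-0.3,0,0,0,25.2,0]]

```text
t: 7.65
tcp_pos: [0.6834, -0.1545, 0.1306]
tool_rot: [0.581, 0.814, -0.0, -0.0]
force: [0.2, -0.7, 1.4]
finger_gap: 0.0
gripper_force: 0.0
```

```bash
python3 go.py .034 -.13 .055 90; python3 - <<'E'
from station import cams
import cv2
a=cams.snapshot("top")[:,:,::-1]; b=cams.snapshot("side")[:,:,::-1]
a=cv2.resize(a[95:265,195:375],(400,378),interpolation=cv2.INTER_CUBIC); b=cv2.resize(b[130:300,240:420],(400,378),interpolation=cv2.INTER_CUBIC)
cv2.imwrite("pics/p4.png",cv2.hconcat([a,b]))
E
```

```text
t 7.65 vise pos [ 0.0345 -0.1304  0.1306] heading 90.43 F vise [-0.06 -0.68  1.43] tilt [-0.001  0.    -1.   ]
shift cm [ 0.04 -0.04  7.56] turn z 0.4
```

View pics/p4.png

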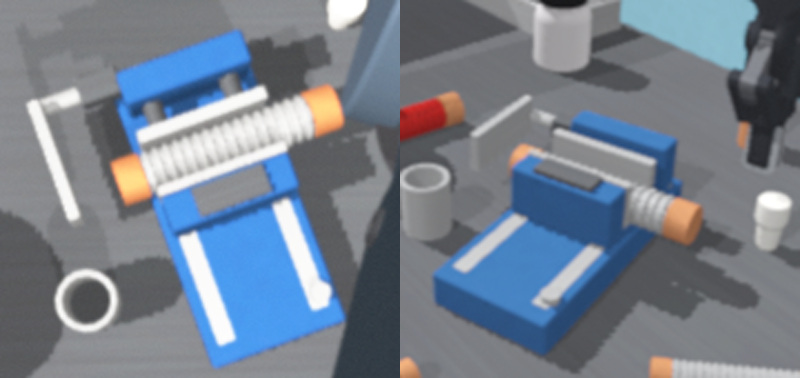

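The bellows now lies straight between the jaws: its tail is at (339,108) and its end at (117,183) in the left panel. The nozzle and offcut are untouched.

```bash
python3 - <<'E'
from h import *; import h
h.O["top"]=(195,95,400/180)
from go import VX,VY,VA
for p in ((339,106),(117,183)):
    print(R.from_euler('z',-VA).apply(onz("top",p,.046)-[VX,VY,0]).round(4))
E
```

```text
[ 0.0316 -0.0947  0.046 ]
[0.0338 0.0692 0.046 ]
```

carry_out:
  targets:
    - [[0,0,4,0,0,0.4,0],[0,0,7.9,0,0,0.4,0],[0,0,7.9,0,0,0.4,0],[1.0,0,7.9,0,0,0.4,0],[1.9,0,7.9,0,0,0.4,0],[2.1,0,7.9,0,0,0.4,0],[2.3,0,7.9,0,0,0.4,0],[2.5,0,7.9,0,0,0.4,0],[2.7,0,7.9,0,0,0.4,0],[2.9,0,7.9,0,0,0.4,0],[3.0,0,7.9,0,0,0.4,0]]

```text
t: 8.67
tcp_pos: [0.6748, -0.1269, 0.053]
tool_rot: [0.584, 0.812, -0.0, 0.002]
force: [1.0, -3.9, 2.9]
finger_gap: -0.001
gripper_force: 1.7
```

```bash
python3 go.py
```

```text
t 8.67 vise pos [ 0.035  -0.1015  0.053 ] heading 89.97 F vise [-0.27 -4.02  2.88] tilt [ 0.003 -0.002 -1.   ]
```

carry_out:
  targets:
    - [[0.05,0,0,0,0,0,0],[0.1,0,0,0,0,0,0],[0.1,0,0,0,0,0,0]]

```text
t: 8.92
tcp_pos: [0.6748, -0.1269, 0.0529]
tool_rot: [0.584, 0.812, -0.0, 0.002]
force: [0.6, -4.8, 3.8]
finger_gap: -0.001
gripper_force: 2.5
```

```bash
python3 go.py
```

```text
t 8.92 vise pos [ 0.0351 -0.1015  0.0529] heading 89.93 F vise [-0.97 -4.74  3.77] tilt [ 0.003 -0.003 -1.   ]
```

carry_out:
  targets:
    - [[0.0,0,-0.05,0,0,0,0],[0.05,0,-0.05,0,0,0,0],[0.05,0,-0.05,0,0,0,0]]

```text
t: 9.17
tcp_pos: [0.6748, -0.1269, 0.053]
tool_rot: [0.584, 0.812, -0.0, 0.002]
force: [1.9, -6.1, 1.8]
finger_gap: -0.001
gripper_force: 3.1
```

```bash
python3 go.py
```

```text
t 9.17 vise pos [ 0.0351 -0.1014  0.053 ] heading 89.93 F vise [-0.14 -6.4   1.85] tilt [ 0.003 -0.003 -1.   ]
```

carry_out:
  targets:
    - [[0.02,0,-0.02,0,0,0,0],[0.04,0,-0.04,0,0,0,0],[0.04,0,-0.04,0,0,0,0]]

```text
t: 9.42
tcp_pos: [0.6746, -0.1263, 0.053]
tool_rot: [0.584, 0.812, -0.0, 0.002]
force: [1.2, -6.7, 0.7]
finger_gap: 0.001
gripper_force: 3.0
```

```bash
python3 go.py
```

```text
t 9.42 vise pos [ 0.035  -0.1009  0.053 ] heading 89.91 F vise [-1.   -6.76  0.69] tilt [ 0.003 -0.003 -1.   ]
```

carry_out:
  targets:
    - [[0.05,0,0,0,0,0,0],[0.1,0,0,0,0,0,0],[0.15,0,0,0,0,0,0],[0.2,0,0,0,0,0,0]]

```text
t: 9.75
tcp_pos: [0.674, -0.1246, 0.053]
tool_rot: [0.584, 0.812, -0.0, 0.002]
force: [1.8, -6.2, -0.3]
finger_gap: -0.004
gripper_force: 3.2
```

```bash
python3 go.py
```

```text
t 9.75 vise pos [ 0.0351 -0.099   0.053 ] heading 89.92 F vise [-0.25 -6.47 -0.27] tilt [ 0.003 -0.003 -1.   ]
```

carry_out:
  targets:
    - [[0.05,0,0,0,0,0,0],[0.1,0,0,0,0,0,0],[0.15,0,0,0,0,0,0],[0.2,0,0,0,0,0,0],[0.25,0,0,0,0,0,0],[0.3,0,0,0,0,0,0],[0.35,0,0,0,0,0,0],[0.4,0,0,0,0,0,0],[0.45,0,0,0,0,0,0],[0.5,0,0,0,0,0,0],[0.55,0,0,0,0,0,0],[0.6,0,0,0,0,0,0]]

```text
t: 10.75
tcp_pos: [0.6721, -0.1189, 0.0531]
tool_rot: [0.584, 0.812, -0.0, 0.002]
force: [2.0, -5.4, 1.5]
finger_gap: -0.001
gripper_force: 3.2
```

```bash
python3 go.py
```

```text
t 10.75 vise pos [ 0.0351 -0.093   0.0531] heading 89.92 F vise [ 0.22 -5.76  1.54] tilt [ 0.003 -0.003 -1.   ]
```

carry_out:
  targets:
    - [[0.06,0,0,0,0,0,0],[0.12,0,0,0,0,0,0],[0.18,0,0,0,0,0,0],[0.24,0,0,0,0,0,0],[0.3,0,0,0,0,0,0],[0.36,0,0,0,0,0,0],[0.42,0,0,0,0,0,0],[0.48,0,0,0,0,0,0],[0.54,0,0,0,0,0,0],[0.6,0,0,0,0,0,0],[0.66,0,0,0,0,0,0],[0.72,0,0,0,0,0,0]]

```text
t: 11.75
tcp_pos: [0.6698, -0.112, 0.053]
tool_rot: [0.584, 0.812, -0.0, 0.002]
force: [2.2, -6.2, 0.9]
finger_gap: 0.002
gripper_force: 3.2
```

```bash
python3 go.py
```

```text
t 11.75 vise pos [ 0.035  -0.0858  0.053 ] heading 89.92 F vise [ 0.14 -6.63  0.94] tilt [ 0.003 -0.003 -1.   ]
```

carry_out:
  targets:
    - [[0.06,0,0,0,0,0,0],[0.12,0,0,0,0,0,0],[0.18,0,0,0,0,0,0],[0.24,0,0,0,0,0,0],[0.3,0,0,0,0,0,0],[0.36,0,0,0,0,0,0],[0.42,0,0,0,0,0,0],[0.48,0,0,0,0,0,0],[0.54,0,0,0,0,0,0],[0.6,0,0,0,0,0,0],[0.66,0,0,0,0,0,0],[0.72,0,0,0,0,0,0]]

```text
t: 12.75
tcp_pos: [0.6675, -0.1052, 0.053]
tool_rot: [0.584, 0.812, -0.0, 0.002]
force: [2.2, -6.2, 0.6]
finger_gap: 0.002
gripper_force: 3.3
```

```bash
python3 go.py;  python3 - <<'E'
from station import cams
import cv2
a=cams.snapshot("top")[:,:,::-1]
cv2.imwrite("pics/p5.png",cv2.resize(a[130:230,200:320],None,fx=6,fy=6,interpolation=cv2.INTER_CUBIC))
E
```

```text
t 12.75 vise pos [ 0.035  -0.0786  0.053 ] heading 89.92 F vise [ 0.1  -6.55  0.65] tilt [ 0.003 -0.003 -1.   ]
```

View pics/p5.png

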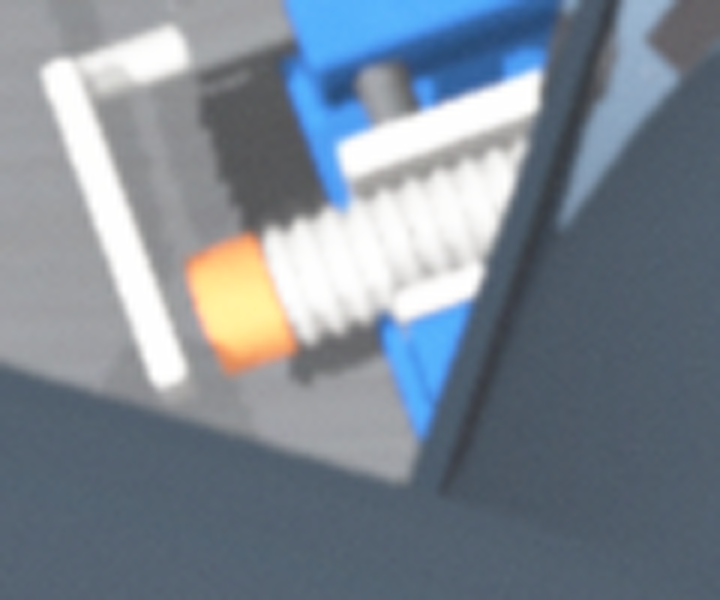

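The bellows end edge runs from (188,265) to (228,372) and the stop face top edge from (80,62) to (188,380), so a gap remains. I compute it.

```bash
python3 - <<'E'
from h import *; import h
h.O["top"]=(200,130,6.)
from go import VX,VY,VA
for p,z in (((188,265),.046),((228,372),.046),((80,62),.069),((188,380),.069),((340,160),.075),((398,320),.075)):
    print(R.from_euler('z',-VA).apply(onz("top",p,z)-[VX,VY,0]).round(4))
E
```

```text
[0.0474 0.0911 0.046 ]
[0.0179 0.0909 0.046 ]
[0.1002 0.0984 0.069 ]
[0.0159 0.1    0.069 ]
[0.0534 0.0463 0.075 ]
[0.0112 0.0465 0.075 ]
```

carry_out:
  targets:
    - [[0.05,0,0,0,0,0,0],[0.1,0,0,0,0,0,0],[0.15,0,0,0,0,0,0],[0.2,0,0,0,0,0,0],[0.25,0,0,0,0,0,0],[0.3,0,0,0,0,0,0],[0.35,0,0,0,0,0,0],[0.4,0,0,0,0,0,0],[0.45,0,0,0,0,0,0]]

```text
t: 13.55
tcp_pos: [0.6661, -0.1009, 0.053]
tool_rot: [0.584, 0.812, -0.0, 0.002]
force: [2.1, -6.8, 1.0]
finger_gap: -0.0
gripper_force: 3.3
```

carry_out:
  targets:
    - [[0.03,0,0,0,0,0,0],[0.06,0,0,0,0,0,0],[0.09,0,0,0,0,0,0]]

```text
t: 13.8
tcp_pos: [0.6657, -0.1001, 0.053]
tool_rot: [0.584, 0.812, -0.0, 0.002]
force: [2.5, -6.4, 0.9]
finger_gap: -0.002
gripper_force: 3.3
```

```bash
python3 go.py
```

```text
t 13.8 vise pos [ 0.035  -0.0732  0.053 ] heading 89.92 F vise [ 0.37 -6.84  0.85] tilt [ 0.003 -0.003 -1.   ]
```

carry_out:
  targets:
    - [[0.03,0,0,0,0,0,0],[0.06,0,0,0,0,0,0]]

```text
t: 13.97
tcp_pos: [0.6656, -0.0995, 0.053]
tool_rot: [0.584, 0.812, -0.0, 0.002]
force: [1.2, -6.0, 0.7]
finger_gap: 0.0
gripper_force: 3.3
```

```bash
python3 go.py
```

```text
t 13.97 vise pos [ 0.035  -0.0726  0.053 ] heading 89.92 F vise [-0.79 -6.01  0.7 ] tilt [ 0.003 -0.003 -1.   ]
```

carry_out:
  targets:
    - [[0.03,0,0,0,0,0,0],[0.05,0,0,0,0,0,0]]

```text
t: 14.13
tcp_pos: [0.6654, -0.099, 0.053]
tool_rot: [0.584, 0.812, -0.0, 0.002]
force: [2.6, -6.9, 0.8]
finger_gap: 0.002
gripper_force: 3.3
```

```bash
python3 go.py
```

```text
t 14.13 vise pos [ 0.0351 -0.0721  0.053 ] heading 89.93 F vise [ 0.27 -7.4   0.84] tilt [ 0.003 -0.003 -1.   ]
```

carry_out:
  targets:
    - [[0.03,0,0,0,0,0,0],[0.05,0,0,0,0,0,0]]

```text
t: 14.3
tcp_pos: [0.6652, -0.0986, 0.053]
tool_rot: [0.584, 0.812, -0.0, 0.002]
force: [1.7, -6.4, 1.0]
finger_gap: -0.0
gripper_force: 3.3
```

```bash
python3 go.py
```

```text
t 14.3 vise pos [ 0.035  -0.0716  0.053 ] heading 89.92 F vise [-0.46 -6.63  1.04] tilt [ 0.003 -0.003 -1.   ]
```

carry_out:
  targets:
    - [[0.03,0,0,0,0,0,0],[0.05,0,0,0,0,0,0]]

```text
t: 14.47
tcp_pos: [0.6651, -0.0981, 0.0531]
tool_rot: [0.584, 0.812, -0.0, 0.002]
force: [1.3, -6.5, 0.5]
finger_gap: -0.0
gripper_force: 3.3
```

```bash
python3 go.py
```

```text
t 14.47 vise pos [ 0.035  -0.0711  0.0531] heading 89.92 F vise [-0.84 -6.59  0.54] tilt [ 0.003 -0.003 -1.   ]
```

carry_out:
  targets:
    - [[0.03,0,0,0,0,0,0],[0.06,0,0,0,0,0,0]]

```text
t: 14.63
tcp_pos: [0.6649, -0.0975, 0.0531]
tool_rot: [0.584, 0.812, -0.0, 0.002]
force: [2.5, -5.8, 0.5]
finger_gap: -0.002
gripper_force: 3.3
```

```bash
python3 go.py
```

```text
t 14.63 vise pos [ 0.0351 -0.0705  0.0531] heading 89.92 F vise [ 0.55 -6.3   0.52] tilt [ 0.003 -0.003 -1.   ]
```

carry_out:
  targets:
    - [[0.03,0,0,0,0,0,0],[0.06,0,0,0,0,0,0]]

```text
t: 14.8
tcp_pos: [0.6648, -0.0973, 0.0531]
tool_rot: [0.584, 0.812, -0.0, 0.002]
force: [2.2, -8.4, 0.4]
finger_gap: 0.002
gripper_force: 4.0
```

```bash
python3 go.py
```

```text
t 14.8 vise pos [ 0.0351 -0.0702  0.0531] heading 89.94 F vise [-0.56 -8.67  0.44] tilt [ 0.003 -0.003 -1.   ]
```

The gripper force stepped up from 3.3 to 4.0 and the motion stalled, so the bellows is against the stop. I retreat and go back to the jaw's back.

carry_out:
  targets:
    - [[-0.1,0,0,0,0,0,0],[-1.5,0,0,0,0,0,0],[-2,0,-4,0,0,0,0],[-2,0,-8,0,0,0,0],[-2,4,-8,0,0,-90,0],[0,8,-8,0,0,-90,0],[3,9,-8,0,0,-90,0],[7,9,-8,0,0,-90,0],[7,9,-8,0,0,-90,0],[7,9,-8,0,0,-90,0],[7,9,-8,0,0,-90,0],[7,9,-8,0,0,-90,0]]

```text
t: 15.8
tcp_pos: [0.7256, 0.0009, 0.1318]
tool_rot: [0.12, 0.993, 0.001, -0.002]
force: [-0.1, 0.4, -0.9]
finger_gap: 0.006
gripper_force: 0.0
```

```bash
python3 go.py -.042 0 .13 180
```

```text
t 15.8 vise pos [0.124  0.0034 0.1318] heading 147.62 F vise [-0.01  0.39 -0.88] tilt [-0.003  0.002 -1.   ]
shift cm [13.83 -9.18  0.22] turn z -32.4
```

carry_out:
  targets:
    - [[13.8,-9.2,0,0,0,-32.4,0],[13.8,-9.2,0,0,0,-32.4,0],[13.8,-9.2,0,0,0,-32.4,0],[13.8,-9.2,0,0,0,-32.4,0],[13.8,-9.2,0,0,0,-32.4,0],[13.8,-9.2,0,0,0,-32.4,0],[13.8,-9.2,0,0,0,-32.4,0],[13.8,-9.2,0,0,0,-32.4,0]]

```text
t: 16.47
tcp_pos: [0.5719, -0.0556, 0.133]
tool_rot: [-0.158, 0.988, -0.0, 0.001]
force: [-0.0, 0.3, 0.4]
finger_gap: -0.003
gripper_force: 0.0
```

```bash
python3 go.py -.042 0 .06 180
```

```text
t 16.47 vise pos [-0.0397 -0.0011  0.133 ] heading -180.46 F vise [0.08 0.24 0.37] tilt [ 0.002 -0.    -1.   ]
shift cm [0.24 0.11 7.3 ] turn z -0.5
```

carry_out:
  targets:
    - [[0.2,0.1,3.6,0,0,-0.5,0],[0.2,0.1,7.3,0,0,-0.5,0],[0.2,0.1,7.3,0,0,-0.5,0],[-0.3,0.1,7.3,0,0,-0.5,0],[-0.8,0.1,7.3,0,0,-0.5,0],[-1.1,0.1,7.3,0,0,-0.5,0],[-1.2,0.1,7.3,0,0,-0.5,0]]

```text
t: 17.05
tcp_pos: [0.5843, -0.0508, 0.0625]
tool_rot: [-0.163, 0.987, -0.001, 0.003]
force: [-0.0, 0.7, 0.6]
finger_gap: -0.0
gripper_force: 0.0
```

```bash
python3 go.py
```

```text
t 17.05 vise pos [-0.0265 -0.0005  0.0625] heading -179.84 F vise [0.21 0.63 0.59] tilt [ 0.006 -0.002 -1.   ]
```

carry_out:
  targets:
    - [[-0.05,0,0,0,0,0,0],[-0.1,0,0,0,0,0,0],[-0.15,0,0,0,0,0,0],[-0.15,0,0,0,0,0,0]]

```text
t: 17.38
tcp_pos: [0.5828, -0.0502, 0.0604]
tool_rot: [-0.163, 0.987, -0.0, 0.0]
force: [0.7, 0.5, -0.6]
finger_gap: -0.005
gripper_force: 0.0
```

```bash
python3 go.py
```

```text
t 17.38 vise pos [-0.0276  0.0005  0.0604] heading -179.87 F vise [ 0.85  0.27 -0.63] tilt [ 0.001 -0.    -1.   ]
```

carry_out:
  targets:
    - [[-0.05,0,0,0,0,0,0],[-0.1,0,0,0,0,0,0],[-0.15,0,0,0,0,0,0],[-0.2,0,0,0,0,0,0],[-0.2,0,0,0,0,0,0]]

```text
t: 17.8
tcp_pos: [0.5841, -0.0496, 0.0597]
tool_rot: [-0.163, 0.987, 0.0, -0.001]
force: [-0.9, -0.7, 0.9]
finger_gap: 0.0
gripper_force: 0.9
```

```bash
python3 go.py
```

```text
t 17.8 vise pos [-0.0263  0.0007  0.0597] heading -179.86 F vise [-1.09 -0.41  0.86] tilt [-0.001 -0.    -1.   ]
```

carry_out:
  targets:
    - [[-0.05,0,0,0,0,0,0],[-0.1,0,0,0,0,0,0],[-0.1,0,0,0,0,0,0]]

```text
t: 18.05
tcp_pos: [0.5841, -0.0496, 0.0597]
tool_rot: [-0.163, 0.987, 0.0, -0.002]
force: [-4.8, -2.9, 3.6]
finger_gap: 0.0
gripper_force: 2.6
```

```bash
python3 go.py
```

```text
t 18.05 vise pos [-0.0263  0.0007  0.0597] heading -179.84 F vise [-5.49 -1.24  3.61] tilt [-0.003 -0.    -1.   ]
```

carry_out:
  targets:
    - [[-0.04,0,0,0,0,0,0],[-0.08,0,0,0,0,0,0],[-0.1,0,0,0,0,0,0],[-0.1,0,0,0,0,0,0]]

```text
t: 18.38
tcp_pos: [0.5841, -0.0496, 0.0597]
tool_rot: [-0.163, 0.987, 0.0, -0.003]
force: [-6.5, -5.4, 4.0]
finger_gap: 0.002
gripper_force: 3.8
```

```bash
python3 go.py; python3 -c "
from h import *
for i in range(4): cams.snapshot('side'); s=manip.sense(); print(np.round(R.from_euler('z',-.3245).apply(s['force']),2), round(s['gripper_force'],2))"
```

```text
t 18.38 vise pos [-0.0263  0.0007  0.0597] heading -179.82 F vise [-7.91 -3.02  4.04] tilt [-0.005 -0.001 -1.   ]
[-7.62 -1.94  4.82] 3.84
[-7.55 -2.96  4.23] 3.83
[-8.1  -2.17  3.94] 3.83
[-7.74 -2.59  4.12] 3.83
```

carry_out:
  targets:
    - [[-0.03,0,0,0,0,0,0],[-0.06,0,0,0,0,0,0],[-0.09,0,0,0,0,0,0],[-0.09,0,0,0,0,0,0]]

```text
t: 18.92
tcp_pos: [0.5841, -0.0496, 0.0597]
tool_rot: [-0.163, 0.987, 0.0, -0.004]
force: [-8.3, -5.2, 5.9]
finger_gap: 0.001
gripper_force: 5.0
```

```bash
python3 go.py; python3 -c "
from h import *
for i in range(3): cams.snapshot('side'); s=manip.sense(); print(np.round(R.from_euler('z',-.3245).apply(s['force']),2), round(s['gripper_force'],2), s['tcp_pos'].round(5))"
```

```text
t 18.92 vise pos [-0.0263  0.0007  0.0597] heading -179.81 F vise [-9.56 -2.3   5.91] tilt [-0.007 -0.001 -1.   ]
[-9.45 -3.46  5.7 ] 4.94 [ 0.58405 -0.04957  0.05973]
[-9.75 -3.77  5.93] 4.93 [ 0.58406 -0.04956  0.05973]
[-9.71 -3.56  4.84] 4.93 [ 0.58408 -0.04956  0.05974]
```

carry_out:
  targets:
    - [[-0.03,0,0,0,0,0,0],[-0.06,0,0,0,0,0,0],[-0.09,0,0,0,0,0,0],[-0.09,0,0,0,0,0,0]]

```text
t: 19.4
tcp_pos: [0.5841, -0.0495, 0.0597]
tool_rot: [-0.163, 0.987, 0.0, -0.005]
force: [-9.7, -7.4, 7.7]
finger_gap: 0.001
gripper_force: 6.1
```

```bash
python3 go.py; python3 -c "
from h import *
for i in range(3): cams.snapshot('side'); s=manip.sense(); print(np.round(R.from_euler('z',-.3245).apply(s['force']),2), round(s['gripper_force'],2), s['tcp_pos'].round(5))"
```

```text
t 19.4 vise pos [-0.0262  0.0008  0.0597] heading -179.79 F vise [-11.57  -3.95   7.68] tilt [-0.009 -0.001 -1.   ]
[-11.56  -4.38   7.61] 6.05 [ 0.58409 -0.04957  0.05974]
[-11.68  -3.57   7.38] 6.04 [ 0.58406 -0.04953  0.05975]
[-12.55  -4.46   7.6 ] 6.03 [ 0.58409 -0.04954  0.05974]
```

carry_out:
  targets:
    - [[-0.03,0,0,0,0,0,0],[-0.05,0,0,0,0,0,0],[-0.05,0,0,0,0,0,0],[-0.05,0,0,0,0,0,0]]

```text
t: 19.88
tcp_pos: [0.5841, -0.0495, 0.0597]
tool_rot: [-0.163, 0.987, 0.0, -0.005]
force: [-10.7, -8.9, 7.7]
finger_gap: -0.003
gripper_force: 6.6
```

```bash
python3 go.py; python3 -c "
from h import *
for i in range(2): cams.snapshot('side'); s=manip.sense(); print(np.round(R.from_euler('z',-.3245).apply(s['force']),2), round(s['gripper_force'],2), s['tcp_pos'].round(5))"
```

```text
t 19.88 vise pos [-0.0262  0.0008  0.0597] heading -179.79 F vise [-13.    -4.97   7.74] tilt [-0.01  -0.001 -1.   ]
[-13.47  -4.85   7.42] 6.63 [ 0.58409 -0.04952  0.05973]
[-12.97  -3.85   7.71] 6.63 [ 0.58406 -0.04953  0.05973]
```

carry_out:
  targets:
    - [[0.2,0,0,0,0,0,0],[1.5,0,0,0,0,0,0],[2,0,-4,0,0,0,0],[2,0,-8,0,0,0,0],[2,0,-12,0,0,0,0],[4,4,-15,0,0,0,0],[4,8,-15,0,0,0,0],[4,12,-15,0,0,0,0],[4,16,-15,0,0,0,0],[4,20,-15,0,0,0,0],[4,24,-15,0,0,0,0],[4,24,-15,0,0,0,0]]

```text
t: 20.98
tcp_pos: [0.4703, 0.1723, 0.2099]
tool_rot: [-0.166, 0.986, 0.002, -0.001]
force: [0.9, -0.5, -0.1]
finger_gap: 0.001
gripper_force: 0.0
```

```bash
python3 go.py; python3 - <<'E'
from station import cams
import cv2
a=cams.snapshot("top")[:,:,::-1]; b=cams.snapshot("side")[:,:,::-1]
a=cv2.resize(a[120:240,200:330],(433,400),interpolation=cv2.INTER_CUBIC); b=cv2.resize(b[160:280,250:360],(366,400),interpolation=cv2.INTER_CUBIC)
cv2.imwrite("pics/p6.png",cv2.hconcat([a,b]))
E
```

```text
t 20.98 vise pos [-0.0634  0.2473  0.2099] heading -179.51 F vise [ 0.67 -0.79 -0.06] tilt [-0.002  0.003 -1.   ]
```

View pics/p6.png

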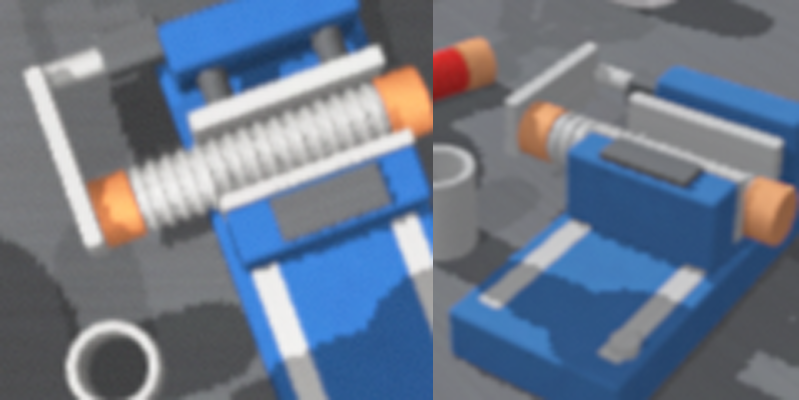

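The bellows lies straight between both jaws, with its end edge around (90,190) to (105,245) against the stop plate. The offcut is untouched and the arm is clear, so I hand in.

```bash
python3 -c "
from station import sign_off
print(sign_off())"
```

```text
the job is handed in; nothing more can be done
None
```

I handed the job in at about 21 s: the bellows lies straight along the jaws with its end against the stop, squeezed at an estimated 4–5 N (13 N push less about 8.4 N jaw drag), and the hand-in returned no verdict.

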